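Stop the spindle sander, release both guard catches and hold the gate wide

ROBOT

A 6-joint arm with a two-finger parallel gripper is mounted at the origin on the work surface. World frame = base frame: x ahead of the robot, y to its left, z up, the work surface at z = 0. Lengths are in m, angles in rad, forces in N, time in s.
With the tool pointing down it reaches from about 0.325 to 0.775 m from the base axis. Payload 9.3 kg.
Tool frame: the origin (TCP) lies at the very end of the fingers, on their centre line; the grasp point (between the pads) lies 19 mm behind it; z points along the fingers, y is the direction in which the jaws open and shut (so a half turn about z gives the same grasp; the last joint's range is limited). The gripper opens to 85 mm and grips with 20 to 120 N. Pads are 22 mm wide; open, the fingers measure 114 mm over their backs; the gripper's body (76 mm by 85 mm) begins 54 mm behind the grasp point. The pads swing forward as they close: fully open they stand 13 mm farther back than shut.
Start: joints at [1.072, 0.259, 0.021, 1.334, 0, 1.418], TCP at [0.186, 0.517, 0.204] pointing down, gripper open.
Joint ranges: [-3.04, 3.04], [-0.91, 1.82], [-1.04, 1.36], [-1.92, 1.95], [-1.52, 1.45], [-3.14, 3.14]. Speed limits (rad/s): [2.22, 2.22, 2.79, 3.14, 3.14, 3.14].

INTERFACE

Orientations are given as a rotation vector (axis times angle).
In Python, from plant import r gives the robot as it stands.
- The arm moves only by the shell command python3 -m handwheel 'ROWS' [FORCE]. ROWS is a JSON object of lists of equal length, an entry for each row: "rotation": the turn, a rotation vector about the tool's x, y, z in rad, a list of three; "xyz": the shift along the tool's x, y, z in cm, a list of three; "jaw": the finger opening in cm, from 0 to 8.54. A call has 1 to 20 rows; each row shifts and turns the commanded pose from where the row before left it, along the tool's axes as they then stand; what a row does not reach is not made up. A row lasts 1/10 s, in which the tool goes at most 50 mm and 8.59 degrees, less where a joint would pass 70% of its speed; a pose out of reach is approached as far as the arm can. A call is refused whole if a number of a shift passes 5 or a number of a turn 0.15, either way. A call with a gripper value outside its range is refused whole. The fingers move at their own pace and stop on an object; FORCE is the grip in N (left out, the last holds). Time passes only in rows, so rows that do not move let the fingers close. It gives the time, the measured TCP pose, the force and the opening at its end, in the units of the state.
- r.state(): the state, without advancing time (a new reading comes with each control period).
- r.get_image(name): name is "scene" or "top"; returns a dict with "img" (480x640x3 uint8, red, green, blue), "mtx" (3x3 intrinsics, pixels), "dist_coeffs" ([k1, k2, p1, p2, k3] as OpenCV has them; the pictures are not rectified), "R" (3x3) and "t" (3): a world point X has camera coordinates R X + t. Camera axes: x right, y down, z forward; pixel columns grow to the right and rows downward; lengths in m; the calibration is good to about 2 mm. A picture is of the moment at which its call begins. There is no depth.
- r.close_job(): hands the job in, once; it reports no verdict.
Trained networks look in a picture, given as the dict that the camera call returned (one of the last four; its "shot" number tells which), for a name from the list of things; names that differ only in an ending like _2 or _b are one class to them, and where a whole thing is asked for, a point or a joint stands for the part that bears it (a point fixed in the world has none). Each returns a list of dicts, best first, with "p" (0 to 1); they miss things now and then, are a little off and sometimes report something else, mostly with a low value. They report only what shows in the picture. A call takes as long as a camera call. They do not tell look-alikes from the thing itself.
- r.look_for(thing, picture): "centre" ([x, y, z] in m, in world coordinates, good to about 4 mm: the middle of the surface that is visible of it).
- r.regions_of(thing, picture): "region" (480x640 bool, what is visible of it).
The state is a dict: "time": time; "joints": joint angles; "joint_velocities": joint speeds; "joint_efforts": joint torques, N m; "position": TCP position; "tool_rot": TCP orientation; "contact_force": force on the tool from outside, world axes, zero at the start; "torque": the same for the moment, N m; "opening": finger opening in m.
Only numpy, scipy, OpenCV 4.12 (cv2) and the standard library are available. Lean on these libraries where they do the work, as an engineer would, in place of code of your own. Each camera call takes 0.05 s, during which the arm holds its last target.

TASK

Press the red plunger on the yellow stop box all the way down, then open the guard of the green spindle sander so that I can change its sleeve: squeeze the orange catch against its steel lug so the gate springs ajar onto the blue catch, then squeeze the blue catch against its lug in the same way. Then swing the yellow gate out past its detent to wide open, close to its stop, and finish while still holding it there against its closing spring: do not let go of it. Leave everything else on the bench and on the sander where it stands.

Things in the scene. Friction and masses are not known exactly. Their poses are not given: they have to be found in the camera images.
- stop_plunger (a joint): stroke of the red stop plunger: 0 up, 0.014 m fully down; it springs back up; about 3 N to start, 10 N at full stroke
- stop_plunger_top (a point): centre of the top face of the red round plunger (36 mm diameter, pressed straight down), 90 mm above the bench when up, on a yellow box 80 x 80 x 60 mm fixed to the bench left or right of the sander; its black collar (52 mm diameter) tops out 4 mm below the plunger's face at full stroke; the point moves with the plunger
- sander: fixed spindle sander: green cabinet, aluminium top 60 mm high; origin on the bench; in its frame (x away from the robot, y left, z up at yaw 0) it spans x -100 to 130, y -200 to 140 mm; yaw up to 0.25 rad either way. Gate hinge at x 0, y 100; orange catch at x -12.5, blue at x -74.5, both near y -155 mm. A spindle (radius 16, top 143 mm high) at x 65, y 0 behind the gate
- lug1: fixed steel lug of the orange (first) catch: upright plate 22 mm along x, 10 mm thick along y, top 180 mm above the bench; axes as the sander's; origin 60 mm above the bench in the plane of its +y face (plate spans y -10 to 0 mm). The orange tab stands on its +y side: pinch tab and lug together from above, fingers closing along y
- catch1_tab (a point): middle of the outer (+y) face of the orange tab, 160 mm above the bench; tab 22 mm along x, 10 mm thick, top at 180 mm; at rest this face is 26 mm to the +y side of lug1's origin (36 mm across tab and lug), fully squeezed 14 mm (24 mm across). Below 117 mm height a nose bar runs from tab to gate. Moves with the tab
- catch1 (a joint): stroke of the orange catch: 0 at rest, 0.012 m fully squeezed towards its lug; sprung, 6 N to start and 10 N at full stroke; comes back when let go. Its nose frees the gate after about 7 mm; the gate then springs by itself from closed to about 0.32 rad, where the blue catch stops it
- lug2: fixed steel lug of the blue (second) catch, same shape, axes and origin as lug1, 62 mm nearer the robot along the sander's x
- catch2_tab (a point): middle of the outer (+y) face of the blue tab, sizes and offsets as for the orange one
- catch2 (a joint): stroke of the blue catch: 0 at rest, 0.012 m fully squeezed; springs as catch1. Its nose frees the ajar gate after about 9 mm; the gate then springs by itself out to about 0.6 rad and rests there
- gate_leaf: the gate: yellow frame with a clear pane, 200 mm long, 12 mm thick, its top edge 135 mm and its bottom edge 72 mm above the bench; origin on the vertical hinge line at the cabinet top's height (60 mm); the leaf runs along its own -y axis, its -x face is the outside (towards the robot when closed)
- gate_handle (a point): top centre of the gate's black upright handle post, 16 mm diameter, from 135 to 185 mm above the bench, 130 mm from the hinge line; moves with the gate
- gate (a joint): gate angle, rad: 0 closed, grows as the free end swings towards the robot (clockwise from above), stop at 1.45. Its spring rests at 0.6 rad and pulls back with 0.6 N m per rad beyond that; a sprung ball detent resists between about 0.8 and 1.1 rad (2 to 3 N more at the handle). Let go, a wide gate swings back
- brush_jar: bystander: glass jar, 72 mm diameter, 90 mm high, with brushes up to 200 mm; origin under its centre
- glue_bottle: bystander: white bottle, 56 mm diameter, 150 mm high; origin under its centre
- varnish_jar: bystander: amber jar, 64 mm diameter, 75 mm high; origin under its centre
- tin: bystander: metal tin, 72 mm diameter, 60 mm high; origin under its centre
- thumb_plane: bystander: small brass plane, 90 x 34 mm, 34 mm high; origin under its centre
- screwdriver: bystander: red-handled screwdriver, 190 mm long, lying
- rib_block: bystander: wooden block 35 x 60 x 30 mm lying on the sander's top behind the gate; origin under its centre
Not all that is in view belongs to the job. Leave any pink or turquoise look-alike of the part that bears stop_plunger alone.

How it is judged:
By the outcome, as a careful person would: the job done as asked, in the order asked, and still so for the second after the job is handed in, while the arm keeps its last pose, push and grip.
It also fails if it takes over 72 s, if anything falls off the work surface, if the arm or the gripper's body presses on something with over 40 N, if the wrist force passes 120 N, or if a joint passes its speed limit or range.

## Working session

There is one attempt and no reset: what is moved stays moved. The work goes in short steps, Python scripts to look and compute and a shell command to move; the robot and the scene stay as the last step left them, time stands still between calls to the robot, and variables do not carry over. Pictures are saved under pics/ and viewed, and the job is handed in when it is done.

```bash
ls; mkdir -p pics; python3 - <<'E'
from plant import r
import cv2
s=r.state(); print({k:(v if not hasattr(v,'__len__') else [round(float(a),4) for a in v]) for k,v in s.items()})
for n in ("scene","top"):
    p=r.get_image(n); cv2.imwrite(f"pics/{n}0.png",p["img"][:,:,::-1])
    print(n,p["shot"],p["mtx"],p["dist_coeffs"],p["R"],p["t"])
    for t in ["stop_plunger_top","stop_plunger","sander","lug1","lug2","catch1_tab","catch2_tab","gate_handle","gate_leaf","brush_jar","glue_bottle","varnish_jar","tin","thumb_plane","screwdriver","rib_block"]:
        try: print(t,[(round(d["p"],2),[round(float(c),3) for c in d["centre"]]) for d in r.look_for(t,p)][:4])
        except Exception as e: print(t,e)
E
```

```text
pics
{'time': 0.0, 'joints': [1.0724, 0.2592, 0.0207, 1.3337, -0.0, 1.4182], 'joint_velocities': [0.0008, 0.0006, -0.0008, -0.0002, 0.0024, 0.0023], 'joint_efforts': [0.0005, -55.5652, 34.4529, 0.0139, -0.0001, -0.0], 'position': [0.1863, 0.5172, 0.2036], 'tool_rot': [-0.5403, -3.0943, 0.002], 'contact_force': [-0.4092, 0.9729, -0.0331], 'torque': [0.0403, 0.0394, -0.0067], 'opening': 0.08581673906709113}
scene 1 [[517.29756426   0.         316.77020047]
 [  0.         517.29756426 241.81908271]
 [  0.           0.           1.        ]] [-0.11430049  0.          0.          0.          0.        ] [[ 8.56686448e-01  5.15837183e-01  5.74526642e-04]
 [ 3.88324764e-01 -6.44183828e-01 -6.58962118e-01]
 [-3.39547062e-01  5.64747019e-01 -7.52175908e-01]] [-0.37822378 -0.11382997  1.52238563]
stop_plunger_top [(0.7, [0.76, 0.317, 0.087]), (0.54, [0.507, 0.389, 0.085]), (0.43, [0.369, 0.253, 0.09])]
stop_plunger [(0.7, [0.506, 0.393, 0.089]), (0.53, [0.369, 0.244, 0.094]), (0.41, [0.183, 0.322, 0.09]), (0.35, [0.651, -0.147, 0.133])]
sander [(0.84, [0.654, -0.046, 0.058]), (0.32, [0.507, 0.
[... 1385 characters left out ...]
.501, 0.397, 0.093]), (0.41, [0.364, 0.254, 0.09])]
sander [(0.97, [0.637, 0.01, 0.062])]
lug1 []
lug2 []
catch1_tab [(0.44, [0.633, -0.106, 0.118])]
catch2_tab [(0.71, [0.57, -0.108, 0.118])]
gate_handle [(0.84, [0.629, 0.034, 0.133])]
gate_leaf [(0.59, [0.633, 0.031, 0.133]), (0.27, [0.604, 0.487, 0.06])]
brush_jar [(0.68, [0.463, -0.402, 0.069]), (0.65, [0.567, -0.105, 0.119]), (0.28, [0.548, -0.541, 0.02])]
glue_bottle [(0.86, [0.632, 0.367, 0.099])]
varnish_jar [(0.58, [0.623, -0.415, 0.077])]
tin [(0.88, [0.603, 0.488, 0.06])]
thumb_plane [(0.93, [0.32, 0.428, 0.015]), (0.48, [0.464, -0.405, 0.068])]
screwdriver [(0.54, [0.546, -0.539, 0.024])]
rib_block [(0.65, [0.741, -0.04, 0.085])]
```

View pics/scene0.png

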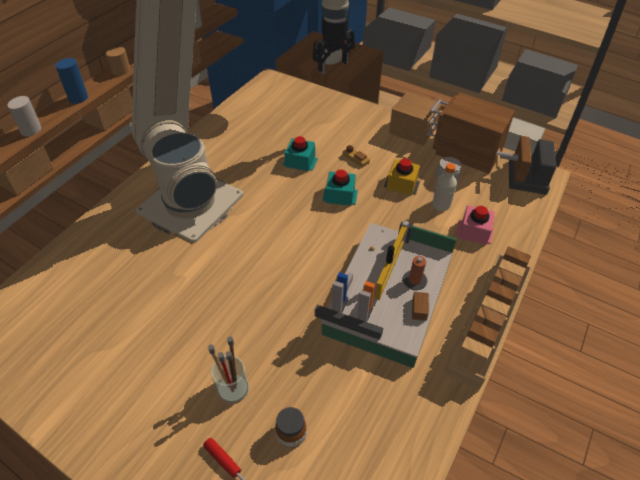

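View pics/top0.png

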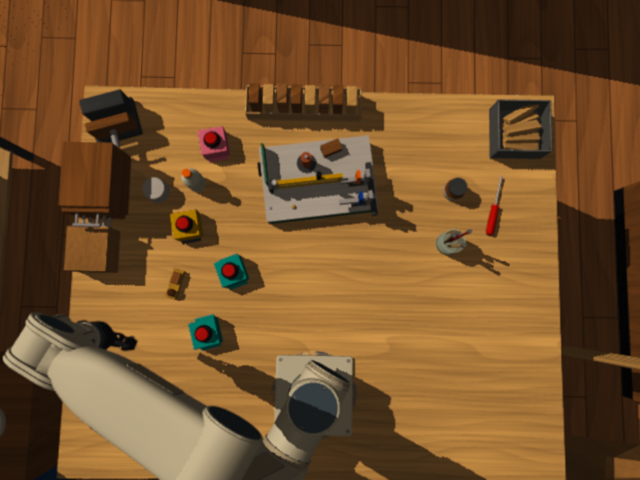

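The top view shows four stop boxes: yellow (185,225), turquoise (231,270) and (205,333), and pink (213,142). In the scene view the yellow one is at (404,175). Only yellow fits, so I'll confirm it and the sander in enlarged crops.

```bash
python3 - <<'E'
import cv2
a=cv2.imread("pics/scene0.png"); b=cv2.imread("pics/top0.png")
cv2.imwrite("pics/c1.png",cv2.resize(a[210:370,300:470],None,fx=4,fy=4,interpolation=cv2.INTER_CUBIC)[:600])
cv2.imwrite("pics/c2.png",cv2.resize(b[125:235,245:395],None,fx=5,fy=5,interpolation=cv2.INTER_CUBIC))
cv2.imwrite("pics/c3.png",cv2.resize(b[190:260,150:220],None,fx=6,fy=6,interpolation=cv2.INTER_CUBIC))
E
```

```text
(no output)
```

View pics/c1.png

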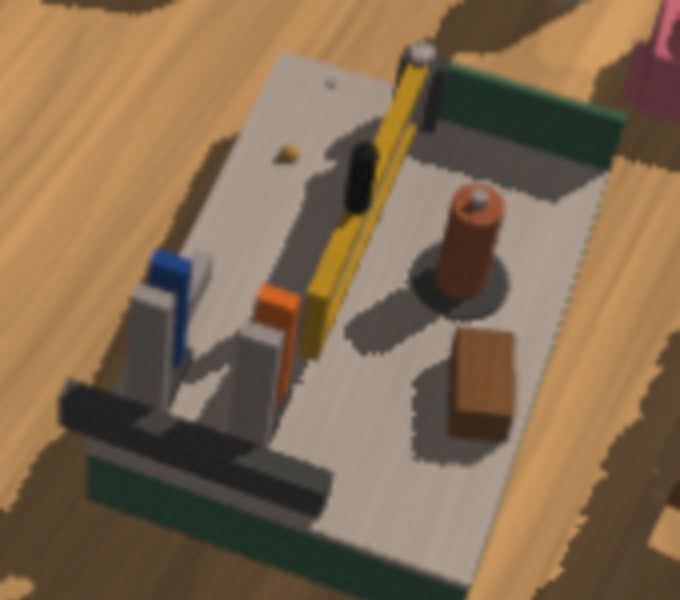

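View pics/c2.png

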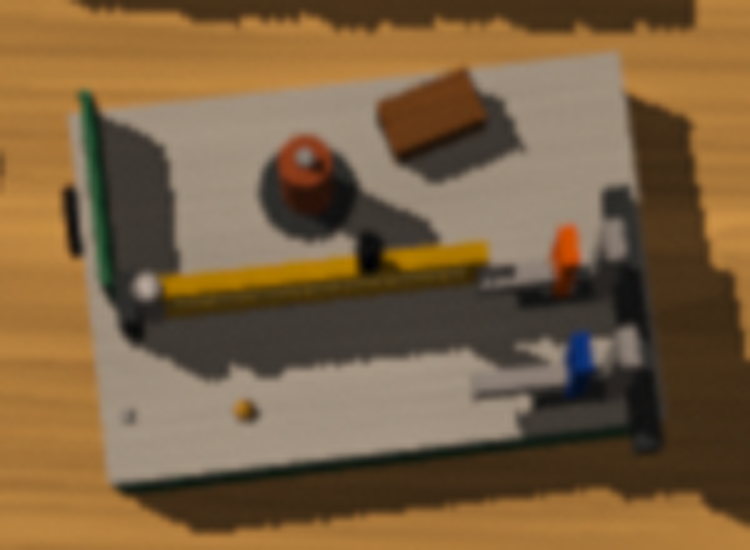

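View pics/c3.png

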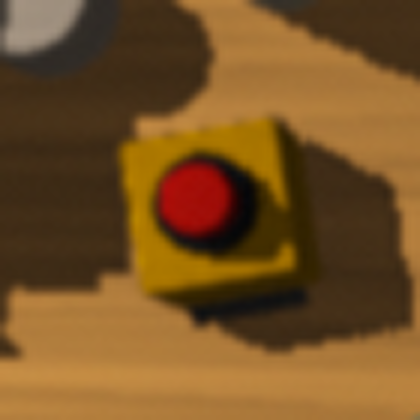

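```bash
cat > h.py <<'E'
import numpy as np, cv2
from scipy.optimize import least_squares
CAM={}
def proj(p,X):
    rv=cv2.Rodrigues(np.array(p["R"]))[0]
    return cv2.projectPoints(np.array(X,float).reshape(-1,3),rv,np.array(p["t"]),np.array(p["mtx"]),np.array(p["dist_coeffs"]))[0].reshape(-1,2)
def zhit(p,uv,z):
    q=cv2.undistortPoints(np.array([[uv]],float),np.array(p["mtx"]),np.array(p["dist_coeffs"]))[0,0]
    R=np.array(p["R"]);C=-R.T@np.array(p["t"]);d=R.T@np.array([q[0],q[1],1]);return C+d*(z-C[2])/d[2]
E
python3 - <<'E'
from h import *
from plant import r
P={n:r.get_image(n) for n in("scene","top")}
import pickle;pickle.dump({n:{k:np.array(v) for k,v in P[n].items() if k in("R","t","mtx","dist_coeffs")} for n in P},open("cam.pkl","wb"))
T=lambda u,v:(245+u/5-.4,125+v/5-.4); S=lambda u,v:(300+u/4-.375,210+v/4-.375)
obs=[("top",(.13,.14,.06),T(72,115)),("top",(.13,-.2,.06),T(618,54)),("top",(-.1,.14,.06),T(115,487)),
("scene",(-.1,.14,.06),S(283,54)),("scene",(.13,-.2,.06),S(472,583)),
("top","h",T(371,240)),("scene","h",S(362,150)),
("top","o",T(567,240)),("scene","o",S(279,296)),("top","b",T(580,344)),("scene","b",S(170,259)),("scene","l1",S(259,331)),("scene","l2",S(152,293)),("top","l1",T(613,232)),("top","l2",T(628,342))]
def world(q,X):
    x,y,a,yl,ho=q
    L={"h":(ho,-.03,.185),"o":(-.0125,yl+.021,.18),"b":(-.0745,yl+.021,.18),"l1":(-.0125,yl-.005,.18),"l2":(-.0745,yl-.005,.18)}
    X=L[X] if isinstance(X,str) else X
    c,s=np.cos(a),np.sin(a); return np.array([x+c*X[0]-s*X[1],y+s*X[0]+c*X[1],X[2]])
f=lambda q:np.concatenate([proj(P[n],world(q,X))[0]-uv for n,X,uv in obs])
o=least_squares(f,[.64,0,.1,-.155,0],loss="soft_l1")
print(o.x); print(np.c_[[ (n,str(X)) for n,X,_ in obs],np.round(f(o.x).reshape(-1,2),1)])
q=o.x
for k in("h","o","b","l1","l2"):print(k,world(q,k))
# plunger by red mask
for n in P:
    im=P[n]["img"].astype(int)
    m=(im[...,0]>130)&(im[...,1]<50)&(im[...,2]<60)
    nl,l,st,ce=cv2.connectedComponentsWithStats(m.astype(np.uint8))
    for i in range(1,nl):
        if st[i,4]>15: print(n,st[i],ce[i],zhit(P[n],ce[i],.09))
print(zhit(P["top"],(150+195/6-.4,190+200/6-.4),.09))
E
```

```text
[ 0.63342191  0.02920622  0.14176501 -0.16200053 -0.00072332]
[['top' '(0.13, 0.14, 0.06)' '-0.3' '0.0']
 ['top' '(0.13, -0.2, 0.06)' '0.5' '-0.8']
 ['top' '(-0.1, 0.14, 0.06)' '-0.5' '-0.5']
 ['scene' '(-0.1, 0.14, 0.06)' '-0.8' '-0.8']
 ['scene' '(0.13, -0.2, 0.06)' '-0.0' '0.6']
 ['top' 'h' '0.2' '0.8']
 ['scene' 'h' '0.6' '-0.0']
 ['top' 'o' '0.4' '0.6']
 ['scene' 'o' '0.2' '-0.4']
 ['top' 'b' '0.6' '1.2']
 ['scene' 'b' '0.5' '-0.1']
 ['scene' 'l1' '1.2' '-0.0']
 ['scene' 'l2' '0.6' '0.3']
 ['top' 'l1' '0.3' '1.1']
 ['top' 'l2' '0.2' '0.5']]
h [ 6.36944564e-01 -5.95024233e-04  1.85000000e-01]
o [ 0.64096937 -0.11214595  0.18      ]
b [ 0.57959134 -0.12090597  0.18      ]
l1 [ 0.64464292 -0.13788512  0.18      ]
l2 [ 0.5832649  -0.14664514  0.18      ]
scene [295 137  10   6  46] [299.5        139.65217391] [0.18264564 0.32722072 0.09      ]
scene [400 159  11   7  61] [405.36065574 161.93442623] [0.50450167 0.39931341 0.09      ]
scene [336 170  11   7  59] [340.86440678 173.18644068] [0.3670609  0.25702542 0.09      ]
scene [476 206  12   8  69] [481.39130435 209.88405797] [0.76406123 0.325637   0.09      ]
scene [206 439  34  34 295] [222.56271186 455.2440678 ] [ 0.56637155 -0.55159545  0.09      ]
top [205 132  11  11  87] [209.74712644 137.06896552] [0.76302256 0.33059286 0.09      ]
top [486 205  11  29 168] [491.13095238 218.91071429] [ 0.53166873 -0.51312732  0.09      ]
top [177 218  11  10  90] [181.71111111 222.53333333] [0.50199194 0.40253425 0.09      ]
top [223 265  11  11  96] [227.95833333 269.85416667] [0.36483044 0.26082149 0.09      ]
top [196 328  11  12 101] [201.12871287 333.54455446] [0.1793811  0.33080196 0.09      ]
[0.50082332 0.40133447 0.09      ]
```

The crop confirms the target: yellow box with a red plunger at about (0.502, 0.401), and the sander fit is within 1 px (yaw 0.142). First move: shut the jaws and go above the plunger.

```bash
cat >> h.py <<'E'
def go(target):
    from plant import r
    from scipy.spatial.transform import Rotation as Ro
    s=r.state(); R=Ro.from_rotvec(s["tool_rot"]).as_matrix(); p=np.array(s["position"])
    print("t",round(s["time"],2),"pos",np.round(p,4),"open",round(s["opening"],4),"F",np.round(s["contact_force"],1),"j",np.round(s["joints"],2))
    print("yaw of tool y",np.round(np.arctan2(R[1,1],R[0,1]),4),"tool z",np.round(R[:,2],3))
    if target is not None: print("tool shift cm",np.round(100*R.T@(np.array(target)-p),2))
E
python3 -c "
from h import *; go([.502,.401,.12])"
python3 -m handwheel '{"xyz":[[-2.8,0,0],[-2.8,0,0],[-2.8,0,0],[-2.8,0,0],[-2.8,0,0],[-2.8,0,0],[-2.8,0,0],[-2.8,0,0],[-2.8,0,0],[-2.8,0,0],[-2.8,0,0],[-2.8,0,0],[0,0,0],[0,0,0]],"rotation":[[0,0,0],[0,0,0],[0,0,0],[0,0,0],[0,0,0],[0,0,0],[0,0,0],[0,0,0],[0,0,0],[0,0,0],[0,0,0],[0,0,0],[0,0,0],[0,0,0]],"jaw":[0,0,0,0,0,0,0,0,0,0,0,0,0,0]}' 30
python3 -c "
from h import *; go([.502,.401,.12])"
```

```text
t 1.8 pos [0.1864 0.5174 0.2042] open 0.0852 F [-0.1 -0.8  0. ] j [1.07 0.26 0.02 1.33 0.   1.42]
yaw of tool y 1.225 tool z [-0.  0. -1.]
tool shift cm [-33.64  -0.26   8.42]
time: 3.2
position: [0.5027, 0.4032, 0.2037]
tool_rot: [-0.542, -3.094, 0.001]
contact_force: [0.4, -0.8, 0.6]
opening: -0.0001
t 3.2 pos [0.5027 0.4032 0.2037] open -0.0001 F [ 0.4 -0.8  0.6] j [0.55 0.43 0.27 1.42 0.   0.89]
yaw of tool y 1.2238 tool z [-0.001 -0.    -1.   ]
tool shift cm [-0.02 -0.23  8.37]
```

```bash
python3 -m handwheel '{"xyz":[[0,-0.2,2],[0,0,2.5],[0,0,2.5],[0,0,2],[0,0,1.2],[0,0,0.6],[0,0,0.4],[0,0,0.4],[0,0,0.4],[0,0,0]],"rotation":[[0,0,0],[0,0,0],[0,0,0],[0,0,0],[0,0,0],[0,0,0],[0,0,0],[0,0,0],[0,0,0],[0,0,0]],"jaw":[0,0,0,0,0,0,0,0,0,0]}' 30
python3 - <<'E'
from h import *; go([.502,.401,.075])
from plant import r
for n in("scene",):
    p=r.get_image(n); cv2.imwrite(f"pics/{n}1.png",cv2.resize(p["img"][100:250,330:510,::-1],None,fx=4,fy=4))
E
```

```text
time: 4.2
position: [0.5018, 0.4016, 0.0841]
tool_rot: [-0.541, -3.095, 0.0]
contact_force: [0.4, 0.6, -0.3]
opening: 0.0002
t 4.2 pos [0.5018 0.4016 0.0841] open 0.0002 F [ 0.4  0.6 -0.3] j [ 0.54  0.47  0.03  1.13 -0.    0.89]
yaw of tool y 1.2249 tool z [-0. -0. -1.]
tool shift cm [-0.04 -0.05  0.91]
```

View pics/scene1.png

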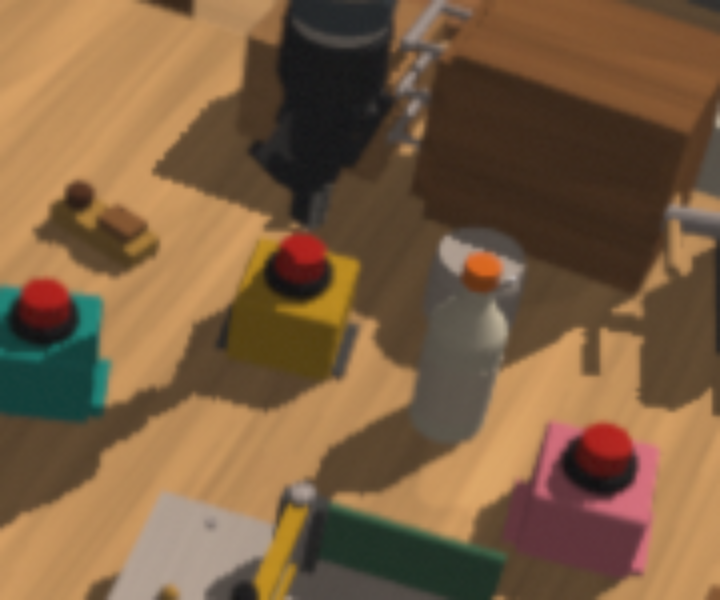

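```bash
python3 - <<'E'
from h import *; go([.502,.401,.075])
from plant import r
p=r.get_image("scene"); print(proj(p,[[.5018,.4016,.0841],[.5018,.4016,.09],[.5018,.4016,.1041],[.502,.402,.12]]))
cv2.imwrite("pics/s2.png",cv2.resize(p["img"][120:200,370:470,::-1],None,fx=6,fy=6))
p=r.get_image("top"); print(proj(p,[[.5018,.4016,.0841],[.5018,.4016,.1041],[.502,.402,.12]]))
cv2.imwrite("pics/t2.png",cv2.resize(p["img"][190:260,130:230,::-1],None,fx=6,fy=6))
E
```

```text
t 4.25 pos [0.5019 0.4017 0.0843] open 0.0001 F [0.4 0.5 1. ] j [0.54 0.47 0.03 1.14 0.   0.89]
yaw of tool y 1.2249 tool z [ 0.  0. -1.]
tool shift cm [-0.03 -0.06  0.93]
[[404.59613597 162.73891984]
 [404.84395488 161.1940863 ]
 [405.44107442 157.46757267]
 [406.24240302 153.15440913]]
[[182.51507935 222.88066116]
 [180.84103476 221.93553661]
 [179.34535361 221.09633932]]
```

View pics/s2.png

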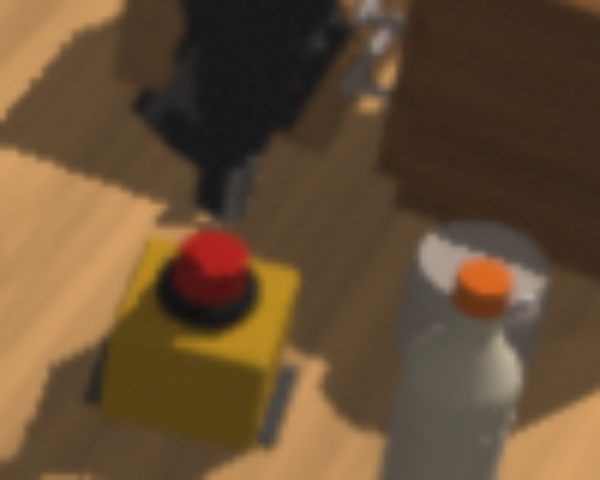

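View pics/t2.png

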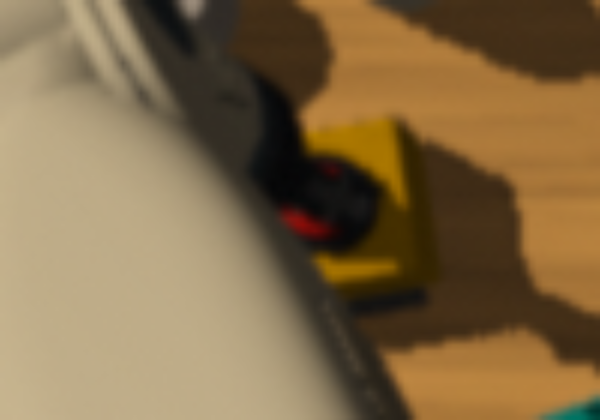

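The finger tip shows at scene (407,156), about 6 px above the plunger's top (406,162). So it isn't touching yet even though the reading says z = 0.084. I'll descend in small steps and watch the force.

```bash
python3 -m handwheel '{"xyz":[[0,0,0.3],[0,0,0.3],[0,0,0]],"rotation":[[0,0,0],[0,0,0],[0,0,0]],"jaw":[0,0,0]}' 30; python3 -m handwheel '{"xyz":[[0,0,0.3],[0,0,0]],"rotation":[[0,0,0],[0,0,0]],"jaw":[0,0]}' 30
python3 - <<'E'
from h import *; go([.502,.401,.075])
from plant import r
p=r.get_image("scene"); 
cv2.imwrite("pics/s3.png",cv2.resize(p["img"][120:200,370:470,::-1],None,fx=6,fy=6,interpolation=cv2.INTER_CUBIC))
E
```

```text
time: 4.65
position: [0.5016, 0.4015, 0.0776]
tool_rot: [-0.54, -3.094, 0.001]
contact_force: [0.0, -0.2, -0.4]
opening: -0.0001
time: 4.85
position: [0.5017, 0.4016, 0.0747]
tool_rot: [-0.54, -3.094, 0.001]
contact_force: [-0.4, -0.3, 0.4]
opening: -0.0001
t 4.85 pos [0.5017 0.4016 0.0747] open -0.0001 F [-0.4 -0.3  0.4] j [ 0.54  0.47  0.02  1.11 -0.    0.89]
yaw of tool y 1.225 tool z [-0. -0. -1.]
tool shift cm [-0.05 -0.04 -0.03]
```

View pics/s3.png

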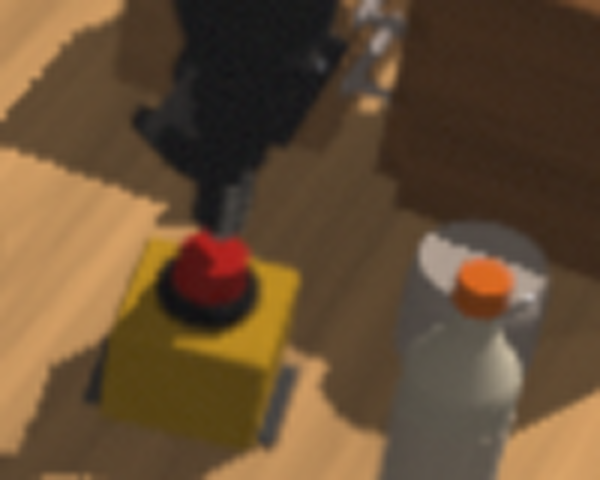

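```bash
python3 - <<'E'
from h import *
from plant import r
p=r.get_image("top"); 
cv2.imwrite("pics/t3.png",cv2.resize(p["img"][195:250,150:220,::-1],None,fx=10,fy=10,interpolation=cv2.INTER_CUBIC))
print((proj(p,[[.5018,.4016,.076],[.5018,.4016,.09],[.502,.402,.11]])-[150,195])*10)
E
```

```text
[[331.81556189 282.56951651]
 [320.25479463 276.04239862]
 [302.04972726 265.81597997]]
```

View pics/t3.png

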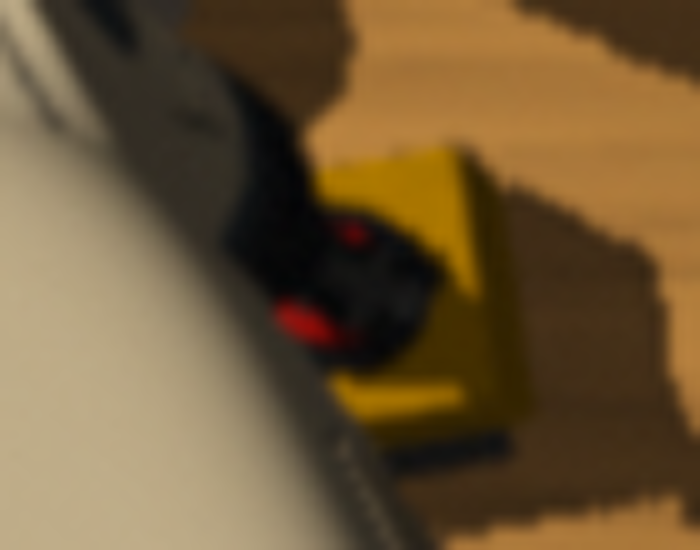

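```bash
python3 -m handwheel '{"xyz":[[0,0,0.3],[0,0,0]],"rotation":[[0,0,0],[0,0,0]],"jaw":[0,0]}' 30;python3 -m handwheel '{"xyz":[[0,0,0.3],[0,0,0]],"rotation":[[0,0,0],[0,0,0]],"jaw":[0,0]}' 30
python3 - <<'E'
from h import *; go([.502,.401,.075])
from plant import r
p=r.get_image("scene"); 
cv2.imwrite("pics/s4.png",cv2.resize(p["img"][130:190,375:435,::-1],None,fx=10,fy=10,interpolation=cv2.INTER_CUBIC))
E
```

```text
time: 5.15
position: [0.5018, 0.4016, 0.0718]
tool_rot: [-0.54, -3.094, 0.0]
contact_force: [-0.6, -0.4, 0.0]
opening: -0.0003
time: 5.35
position: [0.5017, 0.4016, 0.0687]
tool_rot: [-0.54, -3.094, 0.001]
contact_force: [0.1, -1.1, -0.0]
opening: 0.0003
t 5.35 pos [0.5017 0.4016 0.0687] open 0.0003 F [ 0.1 -1.1 -0. ] j [ 0.54  0.48  0.01  1.1  -0.    0.89]
yaw of tool y 1.2249 tool z [-0. -0. -1.]
tool shift cm [-0.05 -0.04 -0.63]
```

View pics/s4.png

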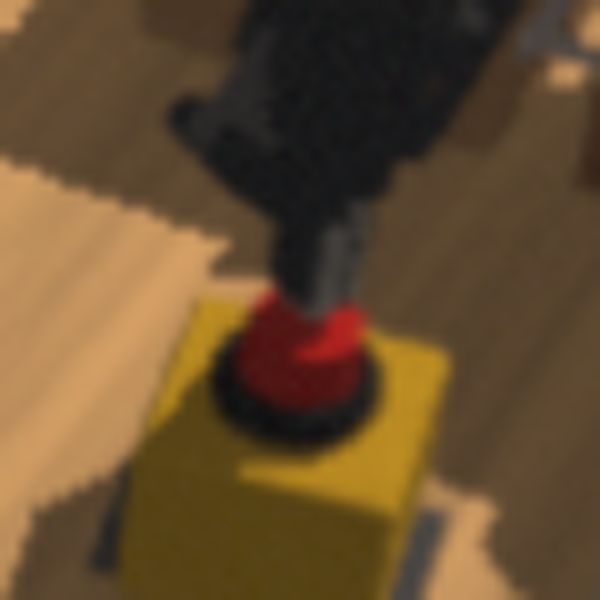

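```bash
python3 -m handwheel '{"xyz":[[0,0,0.3],[0,0,0]],"rotation":[[0,0,0],[0,0,0]],"jaw":[0,0]}' 30;python3 -m handwheel '{"xyz":[[0,0,0.3],[0,0,0]],"rotation":[[0,0,0],[0,0,0]],"jaw":[0,0]}' 30
python3 - <<'E'
from h import *; go([.502,.401,.075])
from plant import r
p=r.get_image("scene"); 
cv2.imwrite("pics/s5.png",cv2.resize(p["img"][130:190,375:435,::-1],None,fx=10,fy=10,interpolation=cv2.INTER_CUBIC))
E
```

```text
time: 5.6
position: [0.5017, 0.4016, 0.0658]
tool_rot: [-0.54, -3.094, 0.0]
contact_force: [-1.0, -0.4, -0.7]
opening: 0.0001
time: 5.8
position: [0.502, 0.4018, 0.0631]
tool_rot: [0.54, 3.095, 0.0]
contact_force: [-0.1, 0.3, 2.2]
opening: 0.0001
t 5.8 pos [0.502  0.4018 0.0631] open 0.0001 F [-0.1  0.3  2.2] j [ 0.54  0.48 -0.    1.09  0.    0.89]
yaw of tool y 1.225 tool z [ 0.  0. -1.]
tool shift cm [-0.03 -0.07 -1.19]
```

View pics/s5.png

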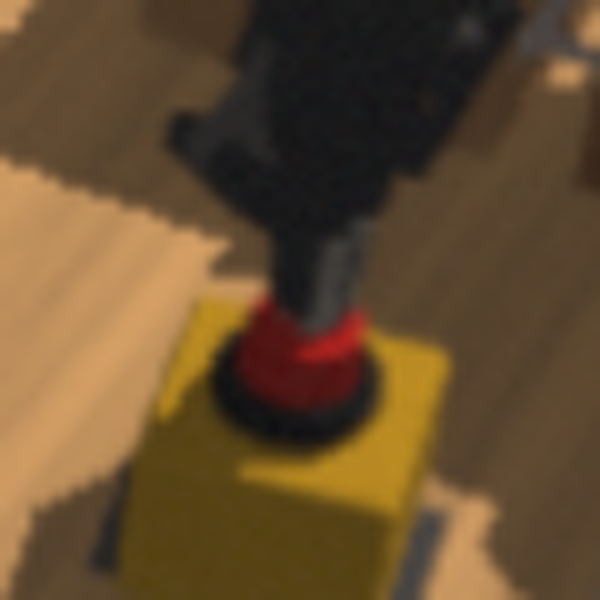

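Contact starts at a reading of z ≈ 0.063, so the finger tip sits about 26 mm above the reported TCP. I'll carry that offset through the rest of the job. Now pressing the 14 mm stroke.

```bash
python3 -m handwheel '{"xyz":[[0,0,0.4],[0,0,0.4],[0,0,0]],"rotation":[[0,0,0],[0,0,0],[0,0,0]],"jaw":[0,0,0]}' 30;python3 -m handwheel '{"xyz":[[0,0,0.3],[0,0,0.1],[0,0,0]],"rotation":[[0,0,0],[0,0,0],[0,0,0]],"jaw":[0,0,0]}' 30
python3 - <<'E'
from h import *; go([.502,.401,.049])
from plant import r
p=r.get_image("scene"); 
cv2.imwrite("pics/s6.png",cv2.resize(p["img"][130:190,375:435,::-1],None,fx=10,fy=10,interpolation=cv2.INTER_CUBIC))
E
```

```text
time: 6.15
position: [0.502, 0.4018, 0.0551]
tool_rot: [0.54, 3.094, 0.001]
contact_force: [0.2, 0.4, 6.9]
opening: -0.0002
time: 6.45
position: [0.502, 0.4018, 0.0516]
tool_rot: [0.54, 3.094, 0.001]
contact_force: [-1.6, -1.4, 8.7]
opening: 0.0002
t 6.45 pos [0.502  0.4018 0.0516] open 0.0002 F [-1.6 -1.4  8.7] j [ 0.54  0.49 -0.02  1.06  0.    0.89]
yaw of tool y 1.225 tool z [ 0.001  0.001 -1.   ]
tool shift cm [-0.03 -0.08  0.26]
```

View pics/s6.png

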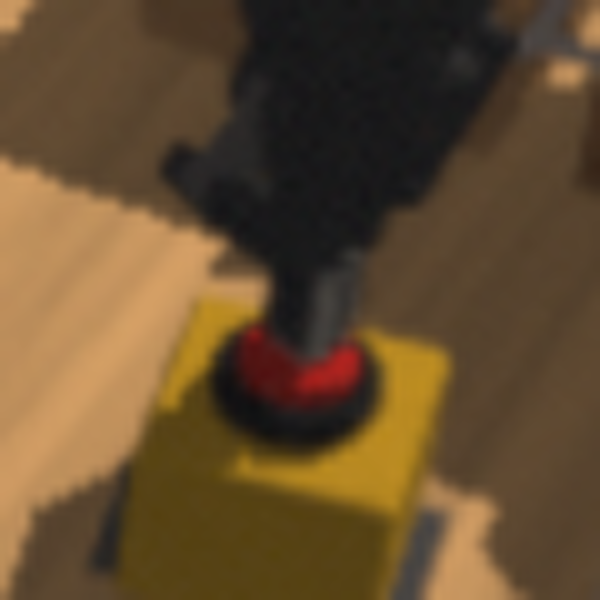

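```bash
python3 -m handwheel '{"xyz":[[0,0,0.2],[0,0,0.1],[0,0,0]],"rotation":[[0,0,0],[0,0,0],[0,0,0]],"jaw":[0,0,0]}' 30;python3 -m handwheel '{"xyz":[[0,0,0.1],[0,0,0]],"rotation":[[0,0,0],[0,0,0]],"jaw":[0,0]}' 30
```

```text
time: 6.8
position: [0.5021, 0.4018, 0.049]
tool_rot: [0.54, 3.094, 0.001]
contact_force: [-1.9, -1.8, 10.4]
opening: -0.0001
time: 7.0
position: [0.5022, 0.4019, 0.0489]
tool_rot: [0.54, 3.093, 0.002]
contact_force: [-3.8, -1.8, 17.2]
opening: 0.0001
```

Full stroke: the motion stopped at z = 0.0489 and the force jumped to 17 N. Now lift, travel above the orange catch, turn the jaws to the sander's y axis, and open to 6 cm.

```bash
python3 -m handwheel '{"xyz":[[0,0,-1],[0,0,-3],[0,0,-4],[0,0,-4],[0,0,-4],[0,0,-2],[0,0,0]],"rotation":[[0,0,0],[0,0,0],[0,0,0],[0,0,0],[0,0,0],[0,0,0],[0,0,0]],"jaw":[0,0,0,0,0,0,0]}' 30
python3 -m handwheel '{"xyz":[[-2.25,-3.24,0],[-2.25,-3.24,0],[-2.25,-3.24,0],[-2.25,-3.24,0],[-2.25,-3.24,0],[-2.25,-3.24,0],[-2.25,-3.24,0],[-2.25,-3.24,0],[-2.25,-3.24,0],[-2.25,-3.24,0],[-2.25,-3.24,0],[-2.25,-3.24,0],[-2.25,-3.24,0],[-2.25,-3.24,0],[0,0,0]],"rotation":[[0,0,0],[0,0,0],[0,0,0],[0,0,0],[0,0,0],[0,0,0],[0,0,0],[0,0,0],[0,0,0],[0,0,0],[0,0,0],[0,0,0],[0,0,0],[0,0,0],[0,0,0]],"jaw":[6,6,6,6,6,6,6,6,6,6,6,6,6,6,6]}' 30
python3 -m handwheel '{"xyz":[[0,0,0],[0,0,0],[0,0,0],[0,0,0],[0,0,0],[0,0,0]],"rotation":[[0,0,-0.0975],[0,0,-0.0975],[0,0,-0.0975],[0,0,-0.0975],[0,0,-0.0975],[0,0,0]],"jaw":[6,6,6,6,6,6]}' 30
python3 - <<'E'
from h import *; go([.6437,-.131,.20])
from plant import r
for n in("scene","top"):
    p=r.get_image(n); cv2.imwrite(f"pics/{n}7.png",p["img"][:,:,::-1])
    print(n,r.state()["position"],proj(p,[np.array(r.state()["position"])+[0,0,.027]]))
E
```

```text
time: 7.7
position: [0.5029, 0.4023, 0.2302]
tool_rot: [0.54, 3.091, 0.005]
contact_force: [-0.7, -0.1, -0.8]
opening: 0.0002
time: 9.2
position: [0.6448, -0.1364, 0.2242]
tool_rot: [-0.547, -3.091, 0.001]
contact_force: [-1.1, -0.2, -0.6]
opening: 0.0602
time: 9.8
position: [0.6441, -0.1312, 0.2259]
tool_rot: [0.225, -3.132, -0.001]
contact_force: [-0.0, -0.5, -0.1]
opening: 0.06
t 9.8 pos [ 0.6441 -0.1312  0.2259] open 0.06 F [-0.  -0.5 -0.1] j [-0.33  0.45  0.36  1.49  0.   -0.47]
yaw of tool y 1.7143 tool z [-0.002  0.001 -1.   ]
tool shift cm [0.03 0.02 2.59]
scene [ 0.64414674 -0.13131591  0.22607379] [[369.46651939 268.72684506]]
top [ 0.64419636 -0.13138216  0.22629655] [[367.45862975 165.99922286]]
```

View pics/scene7.png

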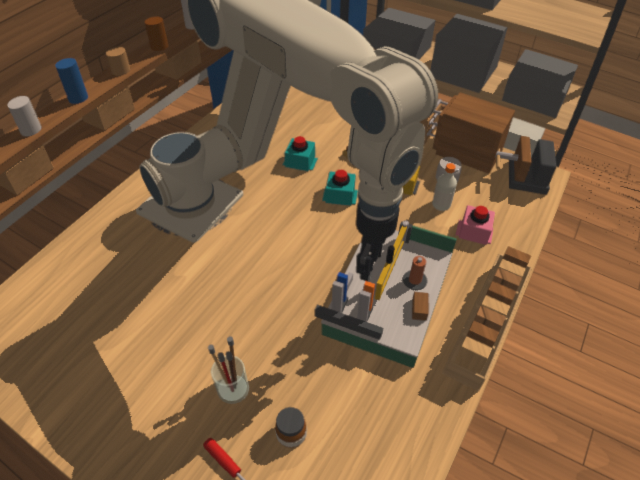

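View pics/top7.png

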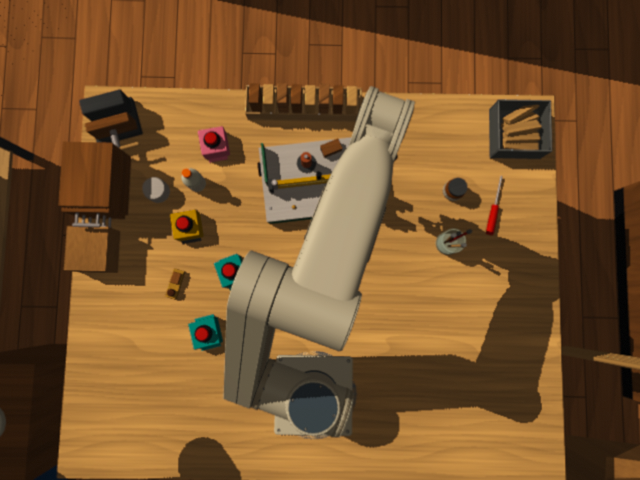

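```bash
python3 - <<'E'
import cv2
a=cv2.imread("pics/scene7.png")
cv2.imwrite("pics/c7.png",cv2.resize(a[220:340,310:430],None,fx=5,fy=5,interpolation=cv2.INTER_CUBIC))
E
```

```text
(no output)
```

View pics/c7.png

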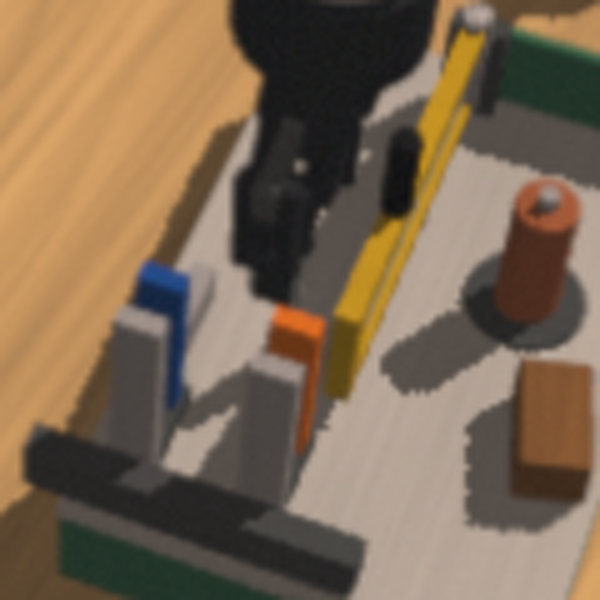

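```bash
python3 - <<'E'
from h import *
import pickle;P=pickle.load(open("cam.pkl","rb"))["scene"]
f=lambda X:np.round((proj(P,X)-[310,220])*5)
c=np.array([.6441,-.1312]);y=np.array([-.1413,.98997]);x=np.array([.98997,.1413])
for z in(.226,.245,.255,.265):
  print(z,"near finger in",f([[*(c-.030*y),z],[*(c-.0445*y),z],[*(c-.03*y-.011*x),z],[*(c-.0445*y-.011*x),z],[*(c-.0445*y+.011*x),z]]).tolist(),"far",f([[*(c+.03*y),z],[*(c+.0445*y),z]]).tolist())
E
```

```text
0.226 near finger in [[268.0, 339.0], [256.0, 366.0], [242.0, 330.0], [230.0, 357.0], [281.0, 375.0]] far [[316.0, 232.0], [327.0, 207.0]]
0.245 near finger in [[271.0, 311.0], [259.0, 338.0], [245.0, 302.0], [233.0, 329.0], [285.0, 347.0]] far [[320.0, 203.0], [331.0, 178.0]]
0.255 near finger in [[273.0, 295.0], [260.0, 323.0], [247.0, 287.0], [234.0, 314.0], [287.0, 331.0]] far [[322.0, 187.0], [333.0, 162.0]]
0.265 near finger in [[275.0, 280.0], [262.0, 307.0], [248.0, 271.0], [236.0, 299.0], [289.0, 316.0]] far [[324.0, 172.0], [335.0, 147.0]]
```

```bash
python3 - <<'E'
from h import *
import pickle;C=pickle.load(open("cam.pkl","rb"))
S=lambda u,v:(300+u/4-.375,210+v/4-.375);T=lambda u,v:(245+u/5-.4,125+v/5-.4)
def loc(X):
    d=X[:2]-np.array([.63342,.02921]);c,s=.98997,.14129
    return np.round([1e3*(c*d[0]+s*d[1]),1e3*(-s*d[0]+c*d[1]),1e3*X[2]],0)
for z in(.06,.08,.1,.12,.14,.16):
  print(z,"scene",loc(zhit(C["scene"],S(65,383),z)),loc(zhit(C["scene"],S(330,470),z)),"top",loc(zhit(C["top"],T(640,450),z)),loc(zhit(C["top"],T(617,188),z)))
E
```

```text
0.06 scene [-128. -163.   60.] [  34. -160.   60.] top [-118. -179.   60.] [  45. -187.   60.]
0.08 scene [-123. -176.   80.] [  36. -172.   80.] top [-121. -177.   80.] [  40. -184.   80.]
0.1 scene [-118. -188.  100.] [  39. -185.  100.] top [-123. -175.  100.] [  35. -182.  100.]
0.12 scene [-112. -201.  120.] [  41. -197.  120.] top [-126. -172.  120.] [  30. -179.  120.]
0.14 scene [-107. -213.  140.] [  43. -210.  140.] top [-129. -170.  140.] [  25. -177.  140.]
0.16 scene [-102. -226.  160.] [  45. -223.  160.] top [-132. -168.  160.] [  21. -175.  160.]
```

Rail top is only about 0.09 m, so the fingers clear it. Descending over the orange tab and lug at 6 cm opening.

```bash
python3 -m handwheel '{"xyz":[[0,0.1,3],[0,0,2],[0,0,0.5],[0,0,0]],"rotation":[[0,0,0],[0,0,0],[0,0,0],[0,0,0]],"jaw":[6,6,6,6]}' 30
python3 - <<'E'
from h import *; go([.6435,-.130,.116])
from plant import r
p=r.get_image("scene"); cv2.imwrite("pics/c8.png",cv2.resize(p["img"][220:340,310:430,::-1],None,fx=5,fy=5,interpolation=cv2.INTER_CUBIC))
E
```

```text
time: 10.3
position: [0.6439, -0.1306, 0.1715]
tool_rot: [0.22, -3.132, -0.001]
contact_force: [-0.4, 0.1, 0.1]
opening: 0.0601
t 10.3 pos [ 0.6439 -0.1306  0.1715] open 0.0601 F [-0.4  0.1  0.1] j [-0.33  0.46  0.24  1.35 -0.   -0.47]
yaw of tool y 1.7113 tool z [-0.002  0.001 -1.   ]
tool shift cm [0.03 0.06 5.55]
```

View pics/c8.png

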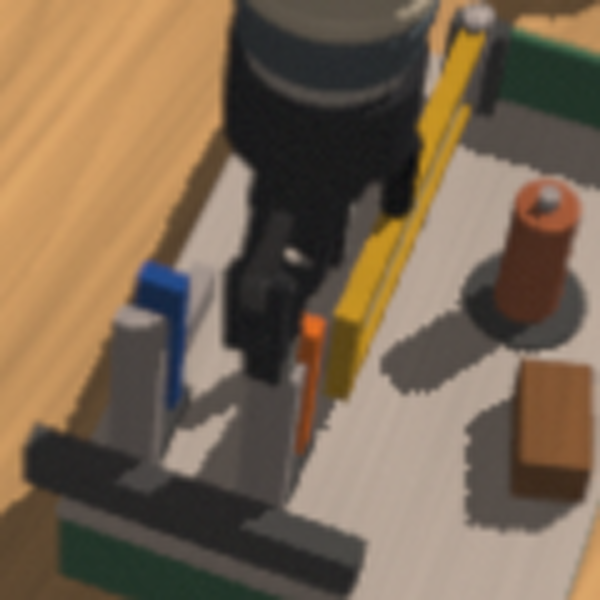

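```bash
python3 - <<'E'
from h import *
import pickle;P=pickle.load(open("cam.pkl","rb"))["scene"]
f=lambda X:np.round((proj(P,X)-[310,220])*5)
c=np.array([.6439,-.1306]);y=np.array([-.1413,.98997]);x=np.array([.98997,.1413])
for z in(.1985,.206,.212):
  print(z,f([[*(c-a*y+b*x),z] for a in(.03,.038,.0445) for b in(-.011,.011)]).tolist())
cc=np.array([.63342,.02921])
print("lug",f([[*(cc+(a-.0125)*x+(b-.162)*y),.18] for a in(-.011,.011) for b in(-.01,0)]).tolist())
E
python3 -c "
import cv2
a=cv2.imread('pics/c8.png');cv2.imwrite('pics/c8b.png',cv2.resize(a[200:420,180:400],None,fx=2.7,fy=2.7,interpolation=cv2.INTER_CUBIC))"
```

```text
0.1985 [[238.0, 369.0], [289.0, 386.0], [232.0, 383.0], [282.0, 400.0], [226.0, 395.0], [277.0, 412.0]]
0.206 [[239.0, 358.0], [290.0, 375.0], [233.0, 373.0], [283.0, 390.0], [227.0, 385.0], [278.0, 402.0]]
0.212 [[240.0, 349.0], [291.0, 366.0], [233.0, 364.0], [285.0, 381.0], [228.0, 376.0], [279.0, 393.0]]
lug [[249.0, 362.0], [257.0, 345.0], [298.0, 379.0], [306.0, 361.0]]
```

View pics/c8b.png

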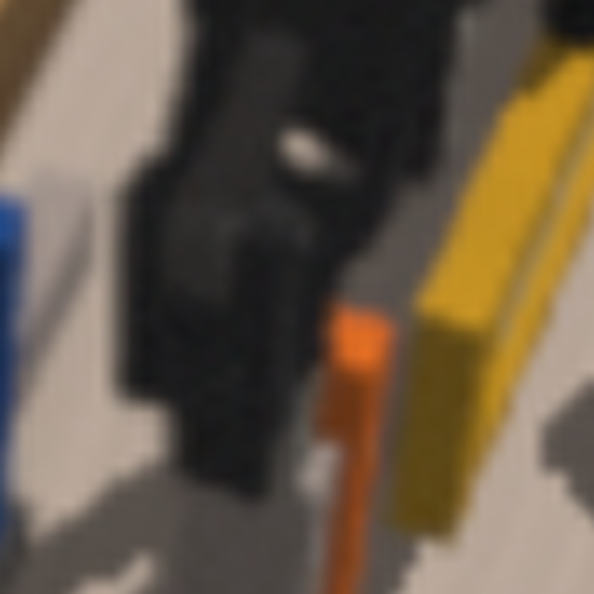

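The near finger tip at crop (262,380) matches my prediction within 1 px, so lateral alignment is good. Descend the rest and squeeze.

```bash
python3 -m handwheel '{"xyz":[[0,0.06,2],[0,0,2],[0,0,1.2],[0,0,0.3],[0,0,0]],"rotation":[[0,0,0],[0,0,0],[0,0,0],[0,0,0],[0,0,0]],"jaw":[6,6,6,6,6]}' 30
python3 - <<'E'
from h import *; go([.6435,-.130,.116])
from plant import r
p=r.get_image("scene"); cv2.imwrite("pics/c9.png",cv2.resize(p["img"][220:340,310:430,::-1],None,fx=5,fy=5,interpolation=cv2.INTER_CUBIC))
E
```

```text
time: 10.85
position: [0.6445, -0.1304, 0.1177]
tool_rot: [-0.222, 3.133, -0.0]
contact_force: [-0.5, -0.2, 0.3]
opening: 0.0605
t 10.85 pos [ 0.6445 -0.1304  0.1177] open 0.0605 F [-0.5 -0.2  0.3] j [-0.33  0.47  0.13  1.23  0.   -0.47]
yaw of tool y 1.7123 tool z [ 0. -0. -1.]
tool shift cm [0.09 0.05 0.17]
```

View pics/c9.png

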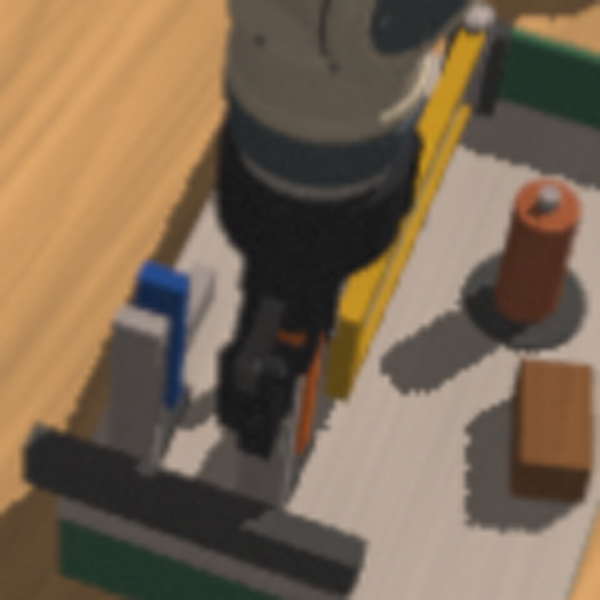

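```bash
python3 -m handwheel '{"xyz":[[0,0,0],[0,0,0],[0,0,0],[0,0,0],[0,0,0]],"rotation":[[0,0,0],[0,0,0],[0,0,0],[0,0,0],[0,0,0]],"jaw":[5,4,3.5,3,2.8]}' 40
python3 -m handwheel '{"xyz":[[0,0,0],[0,0,0],[0,0,0],[0,0,0],[0,0,0]],"rotation":[[0,0,0],[0,0,0],[0,0,0],[0,0,0],[0,0,0]],"jaw":[2.6,2.4,2.2,2,2]}' 40
python3 - <<'E'
from h import *; go([.6435,-.130,.116])
from plant import r
p=r.get_image("scene"); cv2.imwrite("pics/c10.png",cv2.resize(p["img"][220:340,310:430,::-1],None,fx=5,fy=5,interpolation=cv2.INTER_CUBIC))
E
```

```text
time: 11.4
position: [0.6449, -0.1321, 0.1184]
tool_rot: [-0.22, 3.132, -0.006]
contact_force: [-0.2, -7.8, 5.0]
opening: 0.0282
time: 11.9
position: [0.6454, -0.135, 0.1188]
tool_rot: [-0.217, 3.131, -0.012]
contact_force: [1.6, -19.9, 4.4]
opening: 0.0221
t 11.9 pos [ 0.6454 -0.135   0.1188] open 0.0221 F [  1.6 -19.9   4.4] j [-0.33  0.47  0.13  1.22 -0.01 -0.47]
yaw of tool y 1.7091 tool z [ 0.003 -0.007 -1.   ]
tool shift cm [0.12 0.52 0.28]
```

View pics/c10.png

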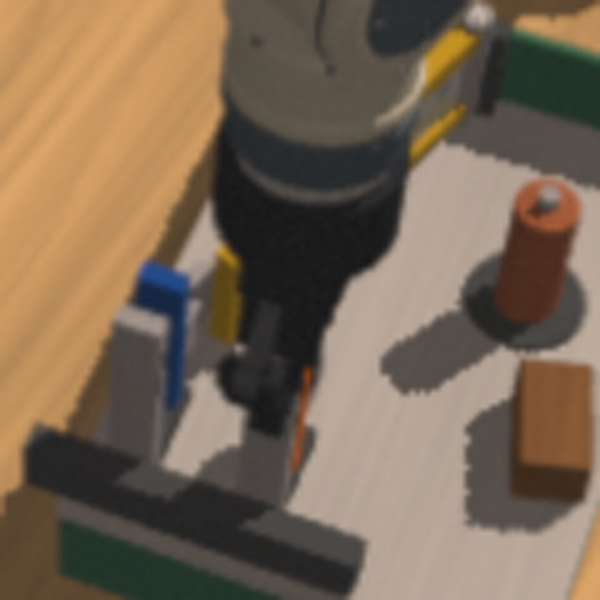

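Orange squeeze worked: the gate's end now shows at crop (225,300), ajar against the blue catch. The −20 N in y means I sat about 5 mm too far to +y. Releasing, lifting, and going 62 mm toward the robot, shifted 4 mm to −y.

```bash
python3 -m handwheel '{"xyz":[[0,0,0],[0,0,0],[0,0,0],[0,0,0],[0,0,0],[0,0,-1],[0,0,-2.5],[0,0,-2.5],[0,0,-1.5],[0,0,0]],"rotation":[[0,0,0],[0,0,0],[0,0,0],[0,0,0],[0,0,0],[0,0,0],[0,0,0],[0,0,0],[0,0,0],[0,0,0]],"jaw":[3,4,5,6,6,6,6,6,6,6]}' 40
python3 -c "
from h import *; x=np.array([.98997,.1413]);y=np.array([-.1413,.98997]);c=np.array([.63342,.02921])-.0745*x-.163*y
go([c[0],c[1],.19])"
```

```text
time: 12.95
position: [0.6452, -0.1306, 0.1953]
tool_rot: [-0.222, 3.129, -0.003]
contact_force: [0.0, 0.1, -0.1]
opening: 0.06
t 12.95 pos [ 0.6452 -0.1306  0.1953] open 0.06 F [ 0.   0.1 -0.1] j [-0.33  0.45  0.28  1.4  -0.   -0.47]
yaw of tool y 1.7126 tool z [ 0.004 -0.002 -1.   ]
tool shift cm [ 6.37 -0.31  0.51]
```

```bash
python3 -m handwheel '{"xyz":[[2.1,-0.1,0],[2.1,-0.1,0],[2.15,-0.1,0],[0,0,0],[0,0,2],[0,0,2],[0,0,0]],"rotation":[[0,0,0],[0,0,0],[0,0,0],[0,0,0],[0,0,0],[0,0,0],[0,0,0]],"jaw":[6.4,6.4,6.4,6.4,6.4,6.4,6.4]}' 40
python3 - <<'E'
from h import *; x=np.array([.98997,.1413]);y=np.array([-.1413,.98997]);c=np.array([.63342,.02921])-.0745*x-.163*y
go([c[0],c[1],.117])
from plant import r
p=r.get_image("scene"); cv2.imwrite("pics/c11.png",cv2.resize(p["img"][220:340,300:420,::-1],None,fx=5,fy=5,interpolation=cv2.INTER_CUBIC))
E
```

```text
time: 13.65
position: [0.5808, -0.1416, 0.1493]
tool_rot: [0.222, -3.13, -0.003]
contact_force: [-0.4, 1.0, -0.2]
opening: 0.064
t 13.65 pos [ 0.5808 -0.1416  0.1493] open 0.064 F [-0.4  1.  -0.2] j [-0.38  0.36  0.03  1.25  0.   -0.52]
yaw of tool y 1.7125 tool z [-0.004  0.002 -1.   ]
tool shift cm [-0.19 -0.14  3.23]
```

View pics/c11.png

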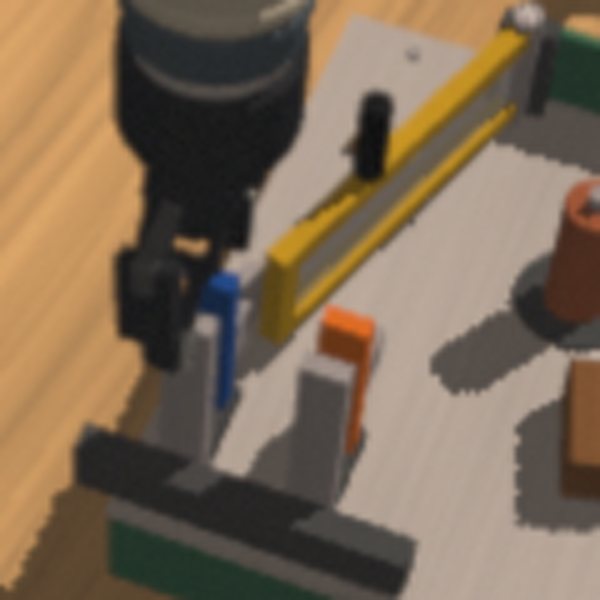

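```bash
python3 - <<'E'
from h import *
import pickle;P=pickle.load(open("cam.pkl","rb"))["scene"]
f=lambda X:np.round((proj(P,X)-[300,220])*5)
c=np.array([.5808,-.1416]);y=np.array([-.1413,.98997]);x=np.array([.98997,.1413])
for z in(.178,.186,.19):
  print(z,f([[*(c-a*y+b*x),z] for a in(.032,.040,.0465) for b in(-.011,.011)]).tolist())
cc=np.array([.63342,.02921])
print("lug",f([[*(cc+(a-.0745)*x+(b-.162)*y),.18] for a in(-.011,.011) for b in(-.01,0)]).tolist())
a=cv2.imread("pics/c11.png");cv2.imwrite("pics/c11b.png",cv2.resize(a[180:420,80:320],None,fx=2.5,fy=2.5,interpolation=cv2.INTER_CUBIC))
E
```

```text
0.178 [[140.0, 356.0], [188.0, 372.0], [133.0, 370.0], [181.0, 387.0], [127.0, 382.0], [176.0, 398.0]]
0.186 [[140.0, 345.0], [189.0, 361.0], [133.0, 359.0], [182.0, 376.0], [127.0, 371.0], [176.0, 387.0]]
0.19 [[141.0, 339.0], [189.0, 356.0], [133.0, 353.0], [182.0, 370.0], [127.0, 365.0], [176.0, 382.0]]
lug [[163.0, 316.0], [172.0, 299.0], [211.0, 333.0], [219.0, 315.0]]
```

View pics/c11b.png

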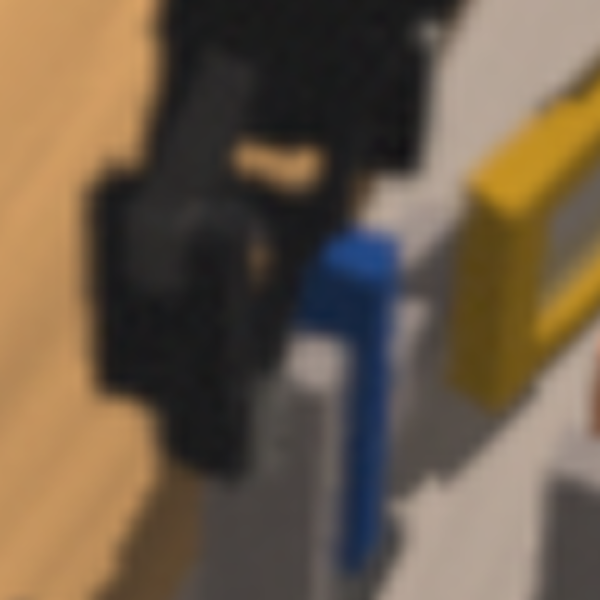

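The pose model agrees with the picture (predicted tip centre 158 px, observed 162 px), so only about 2 mm of correction is needed. Descend and squeeze blue.

```bash
python3 -m handwheel '{"xyz":[[-0.2,-0.1,1],[0,0,1.5],[0,0,0.7],[0,0,0],[0,0,0]],"rotation":[[0,0,0],[0,0,0],[0,0,0],[0,0,0],[0,0,0]],"jaw":[6.4,6.4,6.4,6.4,6.4]}' 40
python3 -m handwheel '{"xyz":[[0,0,0],[0,0,0],[0,0,0],[0,0,0],[0,0,0]],"rotation":[[0,0,0],[0,0,0],[0,0,0],[0,0,0],[0,0,0]],"jaw":[5,4,3.5,3,2.8]}' 40
python3 -m handwheel '{"xyz":[[0,0,0],[0,0,0],[0,0,0],[0,0,0],[0,0,0]],"rotation":[[0,0,0],[0,0,0],[0,0,0],[0,0,0],[0,0,0]],"jaw":[2.6,2.4,2.2,2,2]}' 40
python3 - <<'E'
from h import *; x=np.array([.98997,.1413]);y=np.array([-.1413,.98997]);c=np.array([.63342,.02921])-.0745*x-.163*y
go([c[0],c[1],.117])
from plant import r
p=r.get_image("scene"); cv2.imwrite("pics/c12.png",cv2.resize(p["img"][220:340,300:420,::-1],None,fx=5,fy=5,interpolation=cv2.INTER_CUBIC))
E
```

```text
time: 14.2
position: [0.5842, -0.143, 0.1206]
tool_rot: [-0.222, 3.133, -0.0]
contact_force: [-1.0, -0.2, -0.0]
opening: 0.0636
time: 14.7
position: [0.584, -0.1413, 0.1211]
tool_rot: [-0.224, 3.132, 0.004]
contact_force: [-1.2, 8.7, 4.8]
opening: 0.0284
time: 15.2
position: [0.5844, -0.1435, 0.1215]
tool_rot: [-0.221, 3.132, -0.002]
contact_force: [-1.2, -1.7, 6.7]
opening: 0.0216
t 15.2 pos [ 0.5844 -0.1435  0.1215] open 0.0216 F [-1.2 -1.7  6.7] j [-0.38  0.38 -0.02  1.17 -0.   -0.52]
yaw of tool y 1.7119 tool z [ 0.002 -0.001 -1.   ]
tool shift cm [0.16 0.1  0.45]
```

View pics/c12.png

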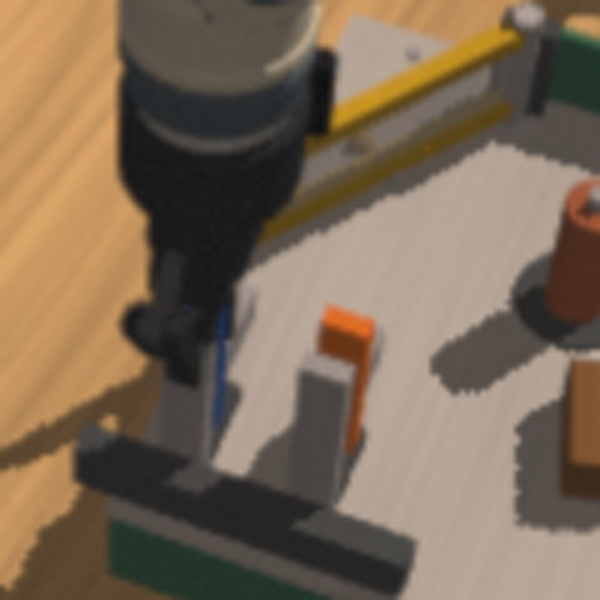

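Blue catch squeezed: the gate has sprung farther out, handle at crop (322,90). Release, lift and measure the gate.

```bash
python3 -m handwheel '{"xyz":[[0,0,0],[0,0,0],[0,0,0],[0,0,0],[0,0,-1],[0,0,-2.5],[0,0,-3],[0,0,-2.5],[0,0,-1.5],[0,0,0]],"rotation":[[0,0,0],[0,0,0],[0,0,0],[0,0,0],[0,0,0],[0,0,0],[0,0,0],[0,0,0],[0,0,0],[0,0,0]],"jaw":[3,4,5,6,6,6,6,6,6,6]}' 40
python3 - <<'E'
from h import *
from plant import r
go(None)
H=np.array([.6193,.1282])
hp=lambda th,z=.185:[*(H+.13*np.array([np.cos(-np.pi/2+.1418-th),np.sin(-np.pi/2+.1418-th)])),z]
p=r.get_image("scene"); cv2.imwrite("pics/c13.png",cv2.resize(p["img"][200:340,300:440,::-1],None,fx=4.2,fy=4.2,interpolation=cv2.INTER_CUBIC))
for th in(.5,.55,.6,.65,.7):print(th,hp(th),(proj(p,[hp(th)])[0]-[300,200])*4.2)
E
```

```text
time: 16.25
position: [0.5849, -0.1435, 0.2283]
tool_rot: [-0.222, 3.129, -0.004]
contact_force: [-0.1, 0.2, -0.1]
opening: 0.0602
t 16.25 pos [ 0.5849 -0.1435  0.2283] open 0.0602 F [-0.1  0.2 -0.1] j [-0.38  0.34  0.2   1.43 -0.   -0.52]
yaw of tool y 1.7123 tool z [ 0.005 -0.002 -1.   ]
0.5 [np.float64(0.5737234236016525), np.float64(0.006451177895613322), 0.185] [282.91316476 144.50391939]
0.55 [np.float64(0.5676954774657785), np.float64(0.008881211647054396), 0.185] [275.22006934 137.499383  ]
0.6 [np.float64(0.5617965157611242), np.float64(0.011609480229354097), 0.185] [268.02585097 130.28192228]
0.65 [np.float64(0.5560412828198316), np.float64(0.01462916439191149), 0.185] [261.3465193 122.8737127]
0.7 [np.float64(0.5504441637269861), np.float64(0.01793271649694131), 0.185] [255.19617956 115.2971496 ]
```

View pics/c13.png

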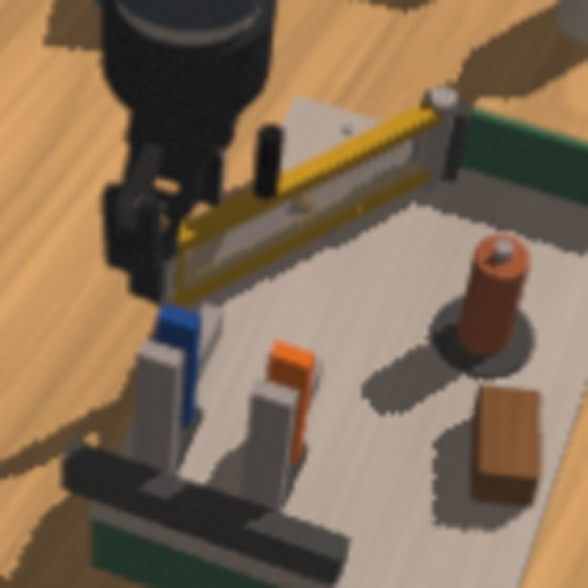

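Handle top at crop (270,131) gives a gate angle of about 0.59, with the handle at (0.562, 0.0115). Move above it and turn the jaws.

```bash
python3 -m handwheel '{"xyz":[[0,3.13,0],[0,3.13,0],[0,3.13,0],[0,3.13,0],[0,3.13,0],[0,0,0],[0,0,0],[0,0,0],[0,0,0],[0,0,0],[0,0,0]],"rotation":[[0,0,0],[0,0,0],[0,0,0],[0,0,0],[0,0,0],[0,0,-0.114],[0,0,-0.114],[0,0,-0.114],[0,0,-0.114],[0,0,-0.114],[0,0,0]],"jaw":[5.5,5.5,5.5,5.5,5.5,5.5,5.5,5.5,5.5,5.5,5.5]}' 40
python3 - <<'E'
from h import *
from plant import r
go([.5625,.0115,.12])
p=r.get_image("scene"); cv2.imwrite("pics/c14.png",cv2.resize(p["img"][180:320,300:440,::-1],None,fx=4.2,fy=4.2,interpolation=cv2.INTER_CUBIC))
E
```

```text
time: 17.4
position: [0.5614, 0.012, 0.2242]
tool_rot: [1.096, -2.943, -0.001]
contact_force: [-0.1, -0.9, 1.0]
opening: 0.055
t 17.4 pos [0.5614 0.012  0.2242] open 0.055 F [-0.1 -0.9  1. ] j [-0.13  0.28  0.09  1.39 -0.   -0.84]
yaw of tool y 2.2841 tool z [-0.002  0.    -1.   ]
tool shift cm [-0.07 -0.12 10.42]
```

View pics/c14.png

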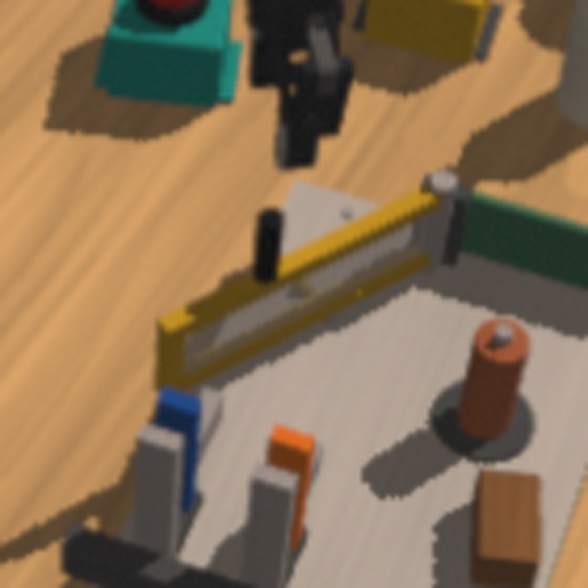

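```bash
python3 -m handwheel '{"xyz":[[-0.07,-0.12,2],[0,0,2],[0,0,0],[0,0,0]],"rotation":[[0,0,0],[0,0,0],[0,0,0],[0,0,0]],"jaw":[5.5,5.5,5.5,5.5]}' 40
python3 - <<'E'
from h import *
from plant import r
go([.5625,.0115,.118])
from scipy.spatial.transform import Rotation as Ro
s=r.state();R=Ro.from_rotvec(s["tool_rot"]).as_matrix();c=np.array(s["position"])
p=r.get_image("scene"); cv2.imwrite("pics/c15.png",cv2.resize(p["img"][200:300,310:410,::-1],None,fx=6,fy=6,interpolation=cv2.INTER_CUBIC))
for sg in(-1,1):
  print(np.round((proj(p,[[*(c+R[:,1]*sg*a+R[:,0]*b)[:2],c[2]+.034] for a in(.0275,.0355) for b in(-.011,.011)])-[310,200])*6).tolist())
print((proj(p,[[.5625,.0115,.185]])-[310,200])*6)
E
```

```text
time: 17.85
position: [0.5629, 0.0115, 0.1852]
tool_rot: [1.091, -2.945, -0.001]
contact_force: [1.1, 0.2, -0.5]
opening: 0.055
t 17.85 pos [0.5629 0.0115 0.1852] open 0.055 F [ 1.1  0.2 -0.5] j [-0.13  0.29  0.01  1.3  -0.   -0.84]
yaw of tool y 2.2806 tool z [-0.001  0.    -1.   ]
tool shift cm [0.03 0.02 6.72]
[[377.0, 176.0], [320.0, 183.0], [382.0, 191.0], [325.0, 198.0]]
[[343.0, 72.0], [287.0, 78.0], [338.0, 57.0], [283.0, 64.0]]
[[324.37522396 186.99037448]]
```

View pics/c15.png

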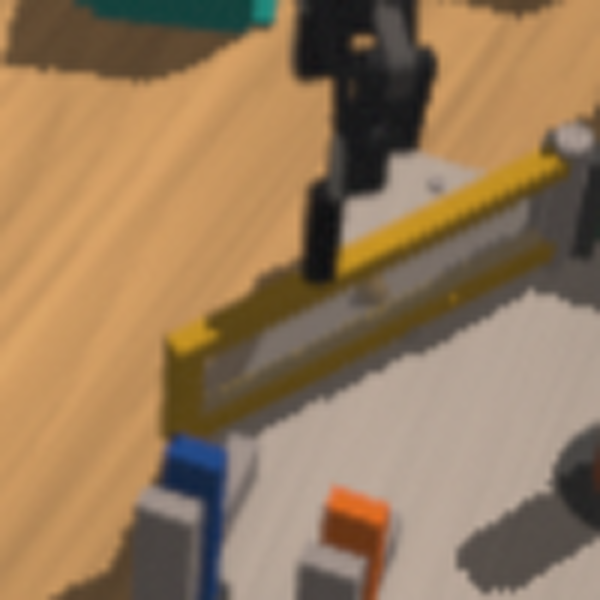

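Fingers and handle are where predicted: near tip around (358,190), handle top (323,187). Descend around the post and close gently.

```bash
python3 -m handwheel '{"xyz":[[0,0,2],[0,0,2],[0,0,1.8],[0,0,0.8],[0,0,0]],"rotation":[[0,0,0],[0,0,0],[0,0,0],[0,0,0],[0,0,0]],"jaw":[5.5,5.5,5.5,5.5,5.5]}' 40
python3 -m handwheel '{"xyz":[[0,0,0],[0,0,0],[0,0,0],[0,0,0],[0,0,0],[0,0,0]],"rotation":[[0,0,0],[0,0,0],[0,0,0],[0,0,0],[0,0,0],[0,0,0]],"jaw":[4,3,2,1.2,1,1]}' 40
python3 - <<'E'
from h import *
from plant import r
go([.5625,.0115,.118])
p=r.get_image("scene"); cv2.imwrite("pics/c16.png",cv2.resize(p["img"][200:300,310:410,::-1],None,fx=6,fy=6,interpolation=cv2.INTER_CUBIC))
E
```

```text
time: 18.4
position: [0.563, 0.0116, 0.1191]
tool_rot: [1.094, -2.944, -0.001]
contact_force: [-0.6, -0.7, 0.5]
opening: 0.0551
time: 19.0
position: [0.5636, 0.0115, 0.12]
tool_rot: [-1.094, 2.943, -0.001]
contact_force: [0.5, 0.6, 6.8]
opening: 0.0147
t 19.0 pos [0.5636 0.0115 0.12  ] open 0.0147 F [0.5 0.6 6.8] j [-0.13  0.32 -0.11  1.14  0.   -0.84]
yaw of tool y 2.2825 tool z [ 0.002 -0.    -1.   ]
tool shift cm [0.09 0.07 0.2 ]
```

View pics/c16.png

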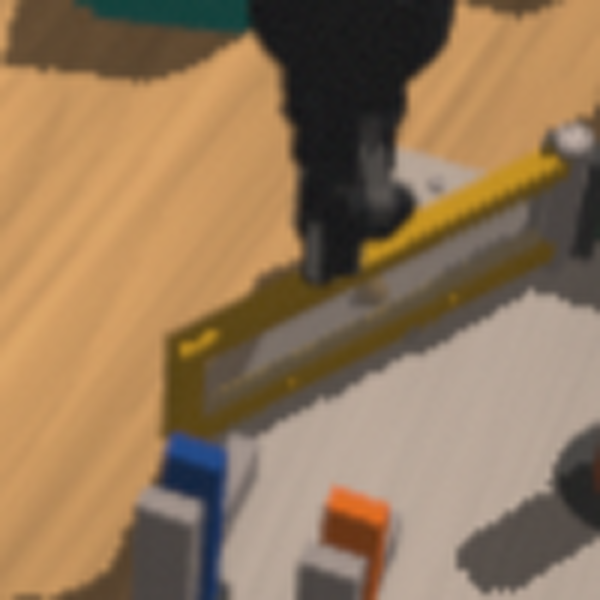

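```bash
python3 - <<'E'
import numpy as np
H=np.array([.6193,.1282]);R=.13
a=lambda th:-np.pi/2+.1418-th
P=lambda th:H+R*np.array([np.cos(a(th)),np.sin(a(th))])
ty=np.array([np.cos(2.2825),np.sin(2.2825)]);tx=np.array([ty[1],-ty[0]])*-1  # tool x = y x z(down)
print(tx,ty)
tx=np.cross([*ty,0],[0,0,-1])[:2];print(tx)
th=np.arange(.587,1.50,.06)
for t0,t1 in zip(th[:-1],th[1:]):
    d=100*(P(t1)-P(t0));print(round(t1,3),np.round([d@tx,d@ty],2),np.round(P(t1),4))
E
```

```text
[-0.75725026 -0.65312483] [-0.65312483  0.75725026]
[-0.75725026 -0.65312483]
0.647 [0.29 0.72] [0.5564 0.0144]
0.707 [0.25 0.74] [0.5497 0.0184]
0.767 [0.2  0.75] [0.5432 0.0228]
0.827 [0.16 0.76] [0.537  0.0275]
0.887 [0.11 0.77] [0.5311 0.0327]
0.947 [0.07 0.78] [0.5256 0.0381]
1.007 [0.02 0.78] [0.5203 0.0439]
1.067 [-0.03  0.78] [0.5155 0.05  ]
1.127 [-0.07  0.78] [0.511  0.0563]
1.187 [-0.12  0.77] [0.5068 0.063 ]
1.247 [-0.17  0.76] [0.5031 0.0698]
1.307 [-0.21  0.75] [0.4998 0.0769]
1.367 [-0.26  0.74] [0.497  0.0842]
1.427 [-0.3   0.72] [0.4946 0.0916]
1.487 [-0.34  0.7 ] [0.4926 0.0991]
```

```bash
python3 -m handwheel '{"xyz":[[0.29,0.72,0],[0.25,0.74,0],[0.2,0.75,0],[0.16,0.76,0],[0.11,0.77,0],[0.07,0.78,0],[0.02,0.78,0],[0,0,0]],"rotation":[[0,0,0],[0,0,0],[0,0,0],[0,0,0],[0,0,0],[0,0,0],[0,0,0],[0,0,0]],"jaw":[1,1,1,1,1,1,1,1]}' 40
python3 -c "
from h import *; go([.5203,.0439,.12])"
```

```text
time: 19.85
position: [0.5194, 0.0442, 0.1199]
tool_rot: [1.094, -2.945, 0.002]
contact_force: [-3.0, -5.2, 7.6]
opening: 0.015
t 19.85 pos [0.5194 0.0442 0.1199] open 0.015 F [-3.  -5.2  7.6] j [-0.08  0.25 -0.21  1.11 -0.   -0.79]
yaw of tool y 2.282 tool z [-0.    -0.002 -1.   ]
tool shift cm [-0.05 -0.08 -0.01]
```

```bash
python3 -m handwheel '{"xyz":[[-0.03,0.75,0],[-0.07,0.78,0],[-0.12,0.77,0],[-0.17,0.76,0],[-0.21,0.75,0],[-0.26,0.74,0],[0,0,0],[0,0,0]],"rotation":[[0,0,0],[0,0,0],[0,0,0],[0,0,0],[0,0,0],[0,0,0],[0,0,0],[0,0,0]],"jaw":[1,1,1,1,1,1,1,1]}' 40
python3 - <<'E'
from h import *
from plant import r
go([.4946,.0916,.12])
H=np.array([.6193,.1282])
d=np.array(r.state()["position"][:2])-H; print("r",np.hypot(*d),"theta",-np.pi/2+.1418-np.arctan2(d[1],d[0]))
for n in("scene","top"):
    p=r.get_image(n); cv2.imwrite(f"pics/{n}17.png",p["img"][:,:,::-1])
p=r.get_image("scene");cv2.imwrite("pics/c17.png",cv2.resize(p["img"][180:300,290:410,::-1],None,fx=5,fy=5,interpolation=cv2.INTER_CUBIC))
E
```

```text
time: 20.65
position: [0.4974, 0.0839, 0.1197]
tool_rot: [-1.094, 2.944, -0.003]
contact_force: [0.4, -5.5, 5.3]
opening: 0.0151
t 20.65 pos [0.4974 0.0839 0.1197] open 0.0151 F [ 0.4 -5.5  5.3] j [ 0.    0.22 -0.25  1.1  -0.   -0.71]
yaw of tool y 2.2823 tool z [ 0.001 -0.001 -1.   ]
tool shift cm [-0.29  0.76 -0.03]
r 0.12969540965096835 theta 1.364364539461218
```

View pics/c17.png

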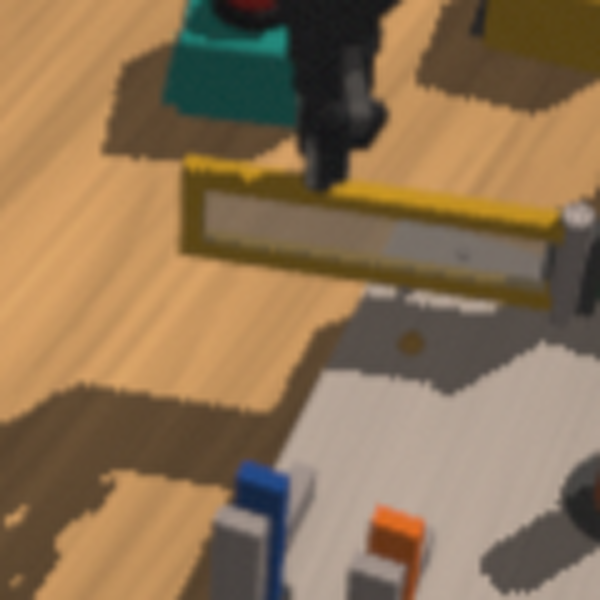

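View pics/top17.png

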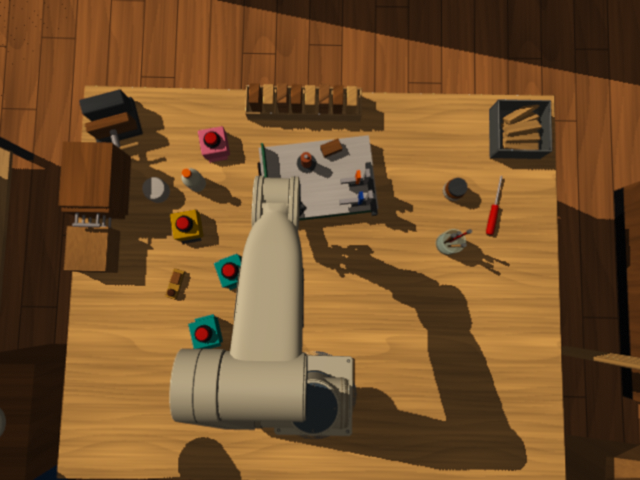

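Gate is at about 1.36. Push the last bit toward the stop at 1.45.

```bash
python3 -m handwheel '{"xyz":[[-0.12,0.35,0],[-0.14,0.34,0],[0,0,0],[0,0,0],[0,0,0]],"rotation":[[0,0,0],[0,0,0],[0,0,0],[0,0,0],[0,0,0]],"jaw":[1,1,1,1,1]}' 40
python3 - <<'E'
from h import *
from plant import r
go(None)
H=np.array([.6193,.1282])
d=np.array(r.state()["position"][:2])-H; print("r",np.hypot(*d),"theta",-np.pi/2+.1418-np.arctan2(d[1],d[0]))
p=r.get_image("scene");cv2.imwrite("pics/c18.png",cv2.resize(p["img"][180:300,290:410,::-1],None,fx=5,fy=5,interpolation=cv2.INTER_CUBIC))
for th in(1.34,1.38,1.42,1.46):
    a=-np.pi/2+.1418-th;u=np.array([np.cos(a),np.sin(a)])
    print(th,np.round((proj(p,[[*(H+.2*u),.135],[*(H+.2*u+.006*np.array([u[1],-u[0]])),.135],[*(H+.2*u-.006*np.array([u[1],-u[0]])),.135],[*(H+.2*u+.006*np.array([u[1],-u[0]])),.072],[*(H+.2*u-.006*np.array([u[1],-u[0]])),.072]])-[290,180])*5).tolist())
E
```

```text
time: 21.3
position: [0.4948, 0.0906, 0.1197]
tool_rot: [-1.094, 2.945, -0.003]
contact_force: [0.1, -5.0, 4.8]
opening: 0.0144
t 21.3 pos [0.4948 0.0906 0.1197] open 0.0144 F [ 0.1 -5.   4.8] j [ 0.02  0.22 -0.25  1.1  -0.   -0.7 ]
yaw of tool y 2.282 tool z [ 0.001 -0.001 -1.   ]
r 0.130076160760515 theta 1.4196811698068013
1.34 [[176.0, 170.0], [178.0, 161.0], [174.0, 178.0], [176.0, 246.0], [173.0, 262.0]]
1.38 [[179.0, 159.0], [181.0, 150.0], [177.0, 167.0], [180.0, 235.0], [175.0, 251.0]]
1.42 [[182.0, 148.0], [185.0, 140.0], [180.0, 156.0], [183.0, 224.0], [178.0, 240.0]]
1.46 [[186.0, 137.0], [190.0, 129.0], [183.0, 145.0], [188.0, 214.0], [181.0, 229.0]]
```

View pics/c18.png

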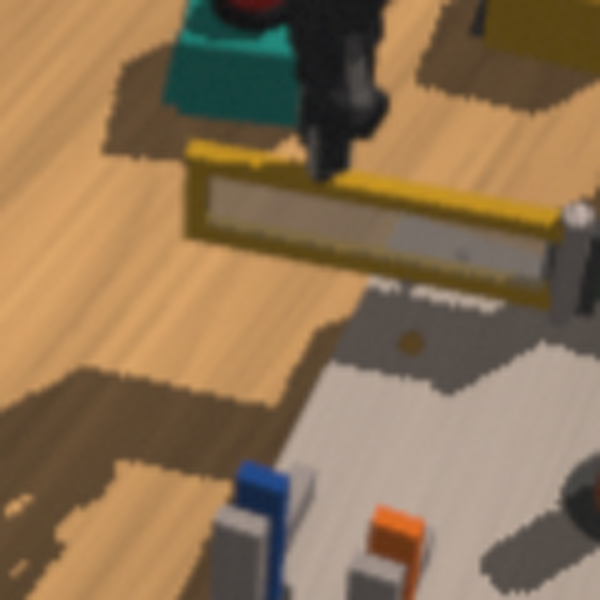

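Picture and kinematics agree at about 1.42 rad, with the leaf end at crop (188,148)–(187,240). Hold for a second, compare the bystanders with the first picture, then hand in.

```bash
python3 -m handwheel '{"xyz":[[0,0,0],[0,0,0],[0,0,0],[0,0,0],[0,0,0],[0,0,0],[0,0,0],[0,0,0],[0,0,0],[0,0,0]],"rotation":[[0,0,0],[0,0,0],[0,0,0],[0,0,0],[0,0,0],[0,0,0],[0,0,0],[0,0,0],[0,0,0],[0,0,0]],"jaw":[1,1,1,1,1,1,1,1,1,1]}' 40
python3 - <<'E'
from h import *
from plant import r
p=r.get_image("scene");q=r.get_image("top")
for t in ["brush_jar","glue_bottle","varnish_jar","tin","thumb_plane","screwdriver","rib_block"]:
    print(t,[[np.round(d["centre"],3).tolist() for d in r.look_for(t,x)][:1] for x in(p,q)])
a=np.hstack([cv2.imread("pics/scene0.png"),p["img"][:,:,::-1]]);cv2.imwrite("pics/cmp.png",cv2.resize(a,(800,300),interpolation=cv2.INTER_AREA))
E
```

```text
time: 22.35
position: [0.4948, 0.0906, 0.1197]
tool_rot: [-1.093, 2.945, -0.003]
contact_force: [-0.1, -5.9, 6.0]
opening: 0.0147
brush_jar [[[0.471, -0.41, 0.074]], [[0.463, -0.403, 0.07]]]
glue_bottle [[[0.535, 0.096, 0.105]], [[0.629, 0.368, 0.098]]]
varnish_jar [[[0.635, -0.431, 0.073]], [[0.623, -0.414, 0.077]]]
tin [[[0.604, 0.486, 0.055]], [[0.608, 0.49, 0.062]]]
thumb_plane [[[0.546, -0.546, 0.018]], [[0.317, 0.43, 0.011]]]
screwdriver [[[0.546, -0.541, 0.022]], [[0.553, -0.538, 0.019]]]
rib_block [[[0.744, -0.047, 0.089]], []]
```

View pics/cmp.png

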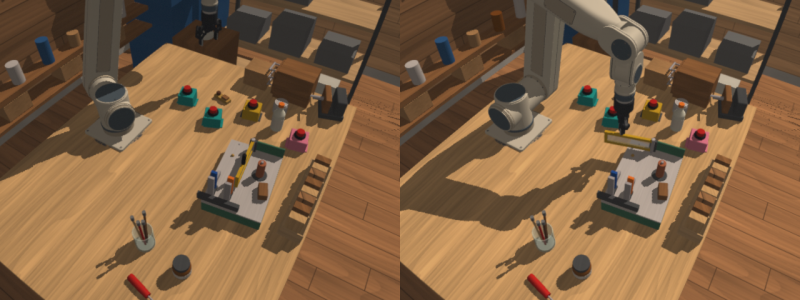

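Every bystander is where it stood. The two odd scene detections, glue bottle and thumb plane, are misdetections: the top view puts both at their original places. Gate and grip held steady over the second.

```bash
python3 -c "
from plant import r
print(r.close_job())"
```

```text
the job is handed in; nothing more can be done
None
```

The job is handed in, with the gate held open at about 1.42 rad (stop at 1.45) when I closed it at about 22.5 s on the clock.

- **Stop plunger:** I pressed the yellow box's plunger until it bottomed out. It stopped moving while the force rose from 10 to 17 N.
- **Catches:** I squeezed orange, and the gate sprang ajar onto the blue catch. I then squeezed blue, and the gate sprang out to about 0.59 rad. Both squeezes closed fully.
- **Gate:** I gripped the handle post, swung the gate past its detent and kept hold. For the one-second check before handing in, the arm and grip stayed still, with about 5 to 6 N against the spring.

**Disagreements and misses:**
- **Finger tips:** they turned out to be about 27 mm higher than the reported tool position, so I corrected for that from the plunger on.
- **Orange squeeze:** it was about 5 mm off-centre and put about 20 N sideways on the lug. That is within limits, and I corrected it for blue.
- **Bystanders:** the last pictures show none of them moved. The network reported odd scene-view positions for the glue bottle and the thumb plane, but the top view had both in place. It missed the rib block in the top view, though the scene view had it in place.

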